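# Zero the bore gauge, then hold its probe centred in a wheel hub

## Task

Zero the gauge by pressing the red spring plunger on the grey box right down to its stop for a moment, while the probe still hangs in its blue stand, and let it come back up. Then take the probe by its black handle and lower its rod upright down the middle of the wheel hub's bore, never touching the hub, until the hub's upper face is level with the orange band on the rod. Finish there, still holding the probe steady and centred in the bore, and leave everything else on the bench where it was.

Things in the scene. Friction and masses are not known exactly. Their poses are not given: they have to be found in the camera images.
- probe: bore probe, 157 mm long, about 0.2 kg; origin at the rod's lower tip, z up the rod. Steel rod 14 mm across, tip to 95 mm; orange band 67 to 77 mm; disc 40 mm across, 95 to 101 mm; black square handle 24 x 24 mm (flats square to its x and y), 101 to 157 mm, yellow stripe near the top. It first hangs upright by its disc in the stand's top hole, free to turn, tip 20 mm above the bench.
- probe_tip (a point): centre of the rod's lower tip (same place as the probe's origin)
- probe_band (a point): point on the rod's axis at the middle of the orange band, 72 mm above the tip
- probe_handle (a point): point on the probe's axis at which to grip the handle, 131 mm above the tip, 30 mm above the disc
- stand: blue fixed stand for the probe: base 100 x 90 x 10 mm, two upright cheeks at its y = -36 and +36 mm, top plate 70 x 80 mm, upper face 115 mm above the bench, with a 21 mm through hole in its middle. Origin under its centre. The probe must be lifted straight up 100 mm to clear it.
- hub: bare aluminium motorcycle wheel hub, fixed, axis vertical, on a round red base (116 mm across, 8 mm thick) and dark collar (44 mm inside). Barrel 54 mm across, 32 to 92 mm above the bench; two spoke flanges 96 mm across, the upper one's top at 77 mm. Bore 30 mm across, straight through the barrel; open below down to the base plate. Origin under its centre on the bench.
- hub_mouth (a point): centre of the bore's upper mouth, level with the hub's upper face, 92 mm above the bench; z up along the bore
- gauge: fixed grey gauge box 110 x 100 x 55 mm with a small display and, in the middle of its top, the red plunger. Origin under its centre.
- plunger_top (a point): centre of the top face of the plunger's red round head (36 mm in diameter, 12 mm thick); 92 mm above the bench when up; moves with it
- plunger (a joint): how far the plunger is pressed down, m: 0 when up, 0.016 at its stop. The spring takes 2 N to start and 8.4 N to hold at the stop, and lifts it again when let go.
- bearing: loose steel ball bearing ring lying flat, 48 mm across, 14 mm high; origin under its centre; to be left alone
- socket: loose steel wrench socket standing up, 26 mm across, 45 mm high; origin under its centre; to be left alone
- wrench: loose open-ended steel wrench lying flat beyond the task's things, some 180 mm long; origin under its middle, x along it; to be left alone
- grease: loose white jar with red lid, 66 mm across, 80 mm high; origin under its centre; to be left alone
- cleaner: loose yellow spray can with a pale top, 56 mm across, 120 mm high; origin under its centre; to be left alone
- tape: loose roll of black tape lying flat, 90 mm across, 25 mm high; origin under its centre; to be left alone
- screwdriver: loose screwdriver with orange handle lying flat at the robot's right; origin under its middle, x along it; to be left alone
There are look-alikes about, which are no part of the job. What is shaped like the gauge but green is not meant.

How it is judged:
By the outcome, as a careful person would: the job done as asked, in the order asked, and still so for the second after the job is handed in, while the arm keeps its last pose, push and grip.
It also fails if it takes over 61 s, if anything falls off the work surface, if the arm or the gripper's body presses on something with over 40 N, if the wrist force passes 120 N, or if a joint passes its speed limit or range.

## Robot

A 6-joint arm with a two-finger parallel gripper is mounted at the origin on the work surface. World frame = base frame: x ahead of the robot, y to its left, z up, the work surface at z = 0. Lengths are in m, angles in rad, forces in N, time in s.
With the tool pointing down it reaches from about 0.35 to 0.975 m from the base axis. Payload 4.9 kg.
Tool frame: the origin (TCP) lies at the very end of the fingers, on their centre line; the grasp point (between the pads) lies 19 mm behind it (manip.hold_point_z is the distance from the TCP to the grasp point, in m); z points along the fingers, y is the direction in which the jaws open and shut (so a half turn about z gives the same grasp; the last joint's range is limited). The gripper opens to 85 mm and grips with 20 to 120 N. Pads are 22 mm wide; open, the fingers measure 114 mm over their backs; the gripper's body (76 mm by 85 mm) begins 54 mm behind the grasp point. The pads swing forward as they close: fully open they stand 13 mm farther back than shut.
Start: joints at [-1.422, 0.053, 1.613, -0, 1.476, -0.119], TCP at [0.165, -0.603, 0.231] pointing down, gripper open.
Joint ranges: [-3.01, 3.01], [-1.01, 2.22], [0.06, 2.58], [-1.02, 4.17], [0.09, 2.62], [-3.14, 3.14]. Speed limits (rad/s): [2.57, 2.57, 3.14, 3.14, 3.14, 3.14].

## Interface

Orientations are given as a unit quaternion [w, x, y, z].
In Python, from plant import manip gives the robot as it stands. The module is installed in compiled form; this text tells all that it offers.
- The arm moves only by the shell command python3 -m creep 'ROWS'. ROWS is JSON, a list of rows, each a list of 7 numbers: the turn, a rotation vector about the tool's x, y, z in degrees, then the shift along the tool's x, y, z in m, then the opening, from 0 (shut) to 1 (fully open). In form: [[ax, ay, az, tx, ty, tz, jaw], ...]. A call has 1 to 20 rows; each row shifts and turns the commanded pose from where the row before left it, along the tool's axes as they then stand; what a row does not reach is not made up. A row lasts 1/12 s, in which the tool goes at most 41.7 mm and 7.16 degrees, less where a joint would pass 70% of its speed; a pose out of reach is approached as far as the arm can. A call is refused whole if a number of a shift passes 0.0417 or a number of a turn 7.16, either way. A call with a gripper value outside its range is refused whole. The fingers move at their own pace and stop on an object; the grip force is fixed at half the most. Time passes only in rows, so rows that do not move let the fingers close. It gives the time, the measured TCP pose, the force and the opening at its end, in the units of the state.
- manip.state(): the state, without advancing time (a new reading comes with each control period).
- manip.grab_frame(name): name is "side" or "top" or "wrist"; returns the picture (400x640x3 uint8, blue, green, red); there is no depth.
- manip.get_calibration(name): a dict with "fx", "fy", "cx", "cy" (pixels), "xyz" and "attitude" of the camera in the world. Camera axes: x right, y down, z forward; pixel columns grow to the right and rows downward; lengths in m; the calibration is good to about 2 mm. A picture is of the moment at which its call begins: read the wrist's pose just before it. get_calibration takes no time and is no camera call; for the wrist camera it gives the pose at the moment of the call.
- manip.job_done(): hands the job in, once; it reports no verdict.
Trained networks look in the newest picture that a camera, given by its name, has taken for a name from the list of things; names that differ only in an ending like _2 or _b are one class to them, and where a whole thing is asked for, a point or a joint stands for the part that bears it (a point fixed in the world has none). Each returns a list of dicts, best first, with "confidence" (0 to 1); they miss things now and then, are a little off and sometimes report something else, mostly with a low value. They report only what shows in the picture. A call takes as long as a camera call. They do not tell look-alikes from the thing itself.
- manip.cut_out(target, camera): "pixels" (400x640 bool, what is visible of it) and "rect" ([left, top, right, bottom] in pixels, round what is visible of it).
The state is a dict: "time": time; "joint_pos": joint angles; "joint_vel": joint speeds; "joint_efforts": joint torques, N m; "tool_pos": TCP position; "tool_rot": TCP orientation; "contact_force": force on the tool from outside, world axes, zero at the start; "ft_torque": the same for the moment, N m; "gripper_width": opening from 0.0 (shut) to 1.0 (fully open).
Only numpy, scipy, OpenCV 4.12 (cv2) and the standard library are available. Lean on these libraries where they do the work, as an engineer would, in place of code of your own. Each camera call takes 0.05 s, during which the arm holds its last target.

## Working session

There is one attempt and no reset: what is moved stays moved. The work goes in short steps, Python scripts to look and compute and a shell command to move; the robot and the scene stay as the last step left them, time stands still between calls to the robot, and variables do not carry over. Pictures are saved under pics/ and viewed, and the job is handed in when it is done.

```bash
mkdir -p pics
python3 - <<'E'
from plant import manip
import cv2,json
s=manip.state();print(s)
for n in("top","side"):
    im=manip.grab_frame(n);cv2.imwrite(f"pics/{n}0.png",im)
for n in("top","side","wrist"):print(n,manip.get_calibration(n))
E
```

```text
{'time': 0.0, 'joint_pos': array([-1.42198290e+00,  5.33516504e-02,  1.61433501e+00,  1.93284793e-06,
        1.47601257e+00, -1.18946408e-01]), 'joint_vel': array([-0.00090046, -0.00050556, -0.00235357,  0.0013292 ,  0.00067206,
       -0.00110793]), 'joint_efforts': array([-1.23178768e-03, -3.93682408e+01, -3.70177674e+01, -1.82450035e-04,
        6.93979149e-03,  2.84796340e-05]), 'tool_pos': array([ 0.1652944 , -0.60207812,  0.23004176]), 'tool_rot': array([-1.05318402e-03,  9.91050924e-01,  1.33480170e-01, -1.47668066e-05]), 'contact_force': array([ 0.20613243,  0.69468627, -0.43777991]), 'ft_torque': array([-0.05895801, -0.01869276,  0.04707612]), 'gripper_width': 1.0014668801667674}
top {'fx': 419.2753279155587, 'fy': 419.2753279155587, 'cx': 329.302080767423, 'cy': 195.45125337197427, 'xyz': array([0.14584112, 0.00205975, 1.65201776]), 'attitude': array([ 0.0678086 , -0.69935075,  0.70827318, -0.06826146])}
side {'fx': 513.842051437482, 'fy': 513.842051437482, 'cx': 321.45164539590803, 'cy': 207.56416612738002, 'xyz': array([ 0.39137039, -1.33326822,  0.86044021]), 'attitude': array([-0.50466113,  0.86306184, -0.01896096,  0.00904857])}
wrist {'fx': 333.29634669078297, 'fy': 333.29634669078297, 'cx': 320.5552673226686, 'cy': 198.2818099544706, 'xyz': array([ 0.2387382 , -0.58121352,  0.37161444]), 'attitude': array([ 0.11985382,  0.78581505, -0.59968942, -0.09220828])}
```

View pics/top0.png

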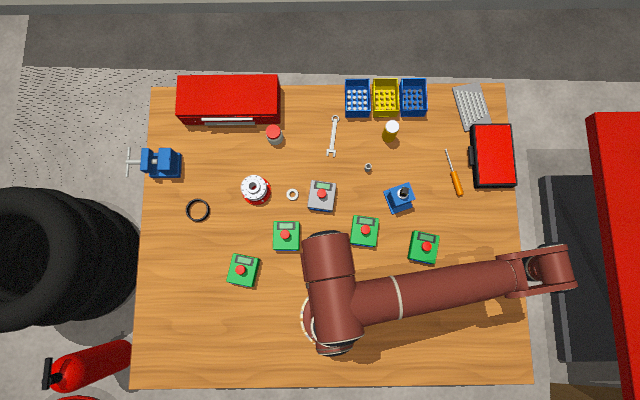

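View pics/side0.png

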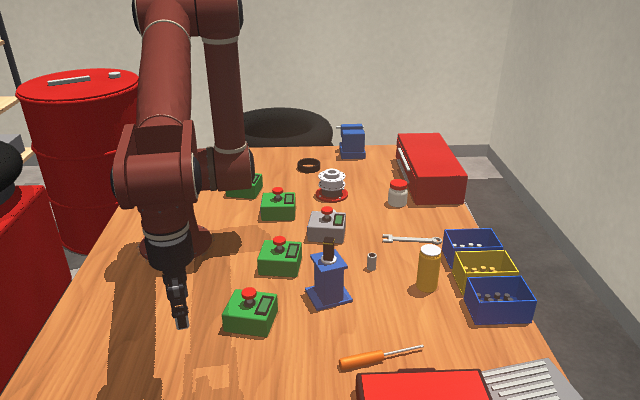

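The grey gauge is at top (321,197) and side (327,222). Its look-alikes are all green: top (286,235), (364,231), (242,270) and (424,247). The stand with the probe is at top (398,197) and the hub at (256,189). I'll choose the grey one, and next measure and make a close crop.

```bash
cat > h.py <<'E'
from plant import manip
import numpy as np,cv2
from scipy.spatial.transform import Rotation as R
def rot(q): return R.from_quat([q[1],q[2],q[3],q[0]])
def ray(c,u,v):
    d=np.array([(u-c['cx'])/c['fx'],(v-c['cy'])/c['fy'],1]);return np.array(c['xyz']),rot(c['attitude']).apply(d)
def onz(c,u,v,z):
    o,d=ray(c,u,v);return o+d*(z-o[2])/d[2]
def proj(c,P):
    p=rot(c['attitude']).inv().apply(np.array(P)-c['xyz']);return np.array([c['fx']*p[...,0]/p[...,2]+c['cx'],c['fy']*p[...,1]/p[...,2]+c['cy']]).T
E
python3 - <<'E'
from h import *
for cam in("top","side"):
    c=manip.get_calibration(cam);im=manip.grab_frame(cam)
    for n,z in(("plunger",.086),("plunger_top",.086),("gauge",.05),("probe",.16),("stand",.115),("hub",.06)):
        for r in manip.cut_out(n,cam)[:5]:
            ys,xs=np.nonzero(r['pixels']);u,v=xs.mean(),ys.mean()
            print(cam,n,round(r['confidence'],2),np.round(r['rect']),len(xs),u.round(1),v.round(1),onz(c,u,v,z).round(3))
t=manip.grab_frame("top");s=manip.grab_frame("side")
a=cv2.resize(t[150:250,220:440],None,fx=3.4,fy=2.9*3.4/2.9,interpolation=2)[:, :748]
cv2.imwrite("pics/topc.png",a)
cv2.imwrite("pics/sidec.png",cv2.resize(s[160:310,250:400],(600,600),interpolation=2))
E
```

```text
top plunger 0.61 [363. 226. 372. 235.] 70 365.1 229.0 [ 0.322 -0.133  0.086]
top plunger 0.49 [282. 234. 289. 240.] 55 285.1 234.3 [0.306 0.166 0.086]
top plunger 0.44 [314. 189. 324. 197.] 69 321.0 193.0 [0.461 0.031 0.086]
top plunger 0.41 [426. 240. 434. 250.] 67 426.6 245.9 [ 0.256 -0.36   0.086]
top plunger_top 0.63 [238. 265. 245. 272.] 77 240.1 269.4 [0.179 0.331 0.086]
top plunger_top 0.53 [314. 188. 328. 198.] 63 321.3 193.2 [0.461 0.03  0.086]
top plunger_top 0.49 [422. 243. 433. 251.] 76 426.6 245.9 [ 0.256 -0.36   0.086]
top gauge 0.93 [273. 221. 300. 251.] 787 286.0 235.6 [0.304 0.166 0.05 ]
top gauge 0.92 [311. 178. 336. 212.] 716 321.3 195.8 [0.457 0.03  0.05 ]
top gauge 0.9 [227. 256. 261. 287.] 892 242.9 269.9 [0.177 0.328 0.05 ]
top gauge 0.7 [349. 216. 380. 250.] 788 364.0 230.7 [ 0.319 -0.132  0.05 ]
top gauge 0.56 [411. 231. 436. 263.] 823 423.3 247.2 [ 0.254 -0.356  0.05 ]
top probe 0.68 [396. 186. 412. 198.] 112 402.9 192.6 [ 0.444 -0.268  0.16 ]
top stand 0.75 [384. 184. 418. 215.] 578 398.8 198.3 [ 0.432 -0.26   0.115]
top hub 0.81 [241. 178. 271. 204.] 644 2
[... 485 characters left out ...]
0.257 -0.366  0.086]
side gauge 0.98 [258. 236. 299. 277.] 1549 279.6 257.3 [ 0.322 -0.167  0.05 ]
side gauge 0.81 [227. 175. 264. 200.] 404 249.4 189.2 [0.207 0.246 0.05 ]
side gauge 0.71 [307. 204. 345. 245.] 1175 326.2 224.9 [ 0.459 -0.002  0.05 ]
side gauge 0.66 [260. 187. 294. 221.] 1006 277.5 205.5 [0.307 0.126 0.05 ]
side gauge 0.57 [221. 288. 278. 337.] 2204 249.8 312.0 [ 0.258 -0.389  0.05 ]
side probe 0.6 [321. 240. 337. 266.] 292 328.3 251.7 [ 0.448 -0.307  0.16 ]
side stand 0.69 [307. 251. 356. 312.] 1682 328.0 283.8 [ 0.444 -0.374  0.115]
side hub 0.63 [315. 171. 347. 202.] 855 331.3 186.0 [0.488 0.237 0.06 ]
side hub 0.23 [322. 205. 331. 218.] 89 326.6 210.8 [0.464 0.066 0.06 ]
```

View pics/topc.png

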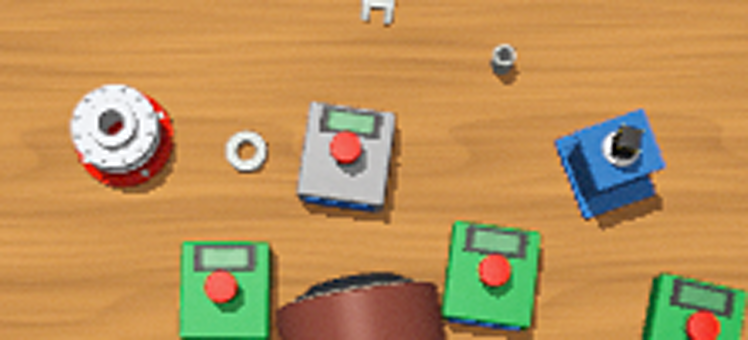

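View pics/sidec.png

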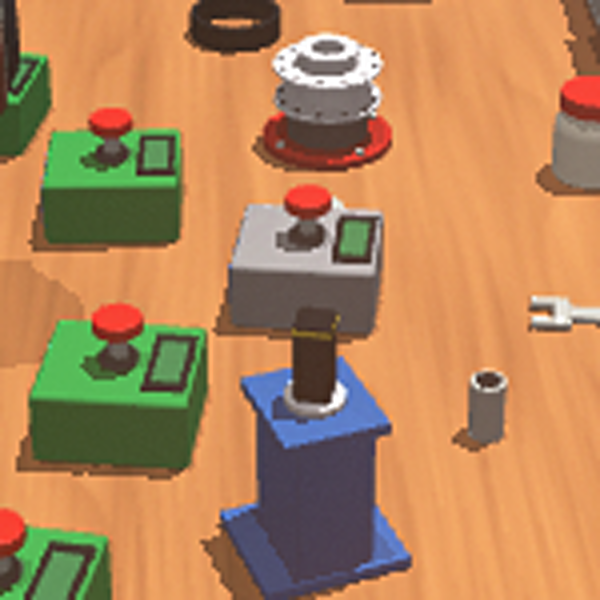

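```bash
python3 -m creep '[[0,0,0,0.0119,-0.014,0,0],[0,0,0,0.0238,-0.028,0,0],[0,0,0,0.0238,-0.028,0,0],[0,0,0,0.0238,-0.028,0,0],[0,0,0,0.0238,-0.028,0,0],[0,0,0,0.0238,-0.028,0,0],[0,0,0,0.0238,-0.028,0,0],[0,0,0,0.0238,-0.028,0,0],[0,0,0,0.0238,-0.028,0,0],[0,0,0,0.0238,-0.028,0,0],[0,0,0,0.0238,-0.028,0,0],[0,0,0,0.0238,-0.028,0,0],[0,0,0,0.0238,-0.028,0,0],[0,0,0,0.0238,-0.028,0,0],[0,0,0,0.0238,-0.028,0,0],[0,0,0,0.0238,-0.028,0,0],[0,0,0,0.0238,-0.028,0,0],[0,0,0,0.0238,-0.028,0,0],[0,0,0,0.0238,-0.028,0,0],[0,0,0,0.0119,-0.014,0,0]]'
python3 - <<'E'
from h import *
import numpy as np
s=manip.state();print(s['time'],s['tool_pos'],s['tool_rot'],s['joint_vel'])
c=manip.get_calibration("wrist");im=manip.grab_frame("wrist");cv2.imwrite("pics/w1.png",im);np.save("c1.npy",c)
for n,z in(("plunger_top",.092),("hub",.09),("probe",.157)):
  for r in manip.cut_out(n,"wrist"):
    ys,xs=np.nonzero(r['pixels']);u,v=xs.mean(),ys.mean()
    print(n,r['confidence'],r['rect'],u,v,onz(c,u,v,z))
E
```

```text
time: 2.57
tool_pos: [0.4615, 0.0333, 0.2316]
tool_rot: [-0.0, 0.991, 0.135, 0.001]
contact_force: [-0.2, -0.4, 0.3]
gripper_width: -0.003
2.5667 [0.46151858 0.03326054 0.23157012] [-4.82897749e-04  9.90834730e-01  1.35077910e-01  5.12085245e-04] [ 0.42282389  0.27214555 -0.20347231 -0.03630366 -0.05793091  0.41617871]
plunger_top 0.73 [129.6, 272.4, 168.6, 312.9] 149.1818181818182 292.2409948542024 [0.3139176  0.16572311 0.092     ]
plunger_top 0.52 [423.0, 350.9, 442.2, 361.1] 429.1985294117647 356.0882352941176 [ 0.31501718 -0.1231139   0.092     ]
plunger_top 0.45 [0.0, 334.7, 6.4, 359.4] 2.863157894736842 344.12631578947367 [0.21266356 0.30277859 0.092     ]
hub 0.95 [0.0, 2.3, 145.3, 127.3] 68.10026978417267 66.73997944501542 [0.50136647 0.25286827 0.09      ]
hub 0.19 [305.1, 166.9, 346.4, 204.5] 324.9693548387097 184.57983870967743 [0.46271711 0.03062532 0.09      ]
probe 0.84 [595.9, 257.2, 640.0, 312.6] 633.7368421052631 296.0030959752322 [ 0.45842036 -0.20946225  0.157     ]
probe 0.62 [505.7, 98.1, 558.5, 123.3] 532.231527093596 109.51888341543514 [ 0.56130016 -0.0757712   0.157     ]
probe 0.56 [0.0, 1.9, 146.4, 128.9] 67.8781378366043 66.65299602269023 [0.50927618 0.20606083 0.157     ]
```

View pics/w1.png

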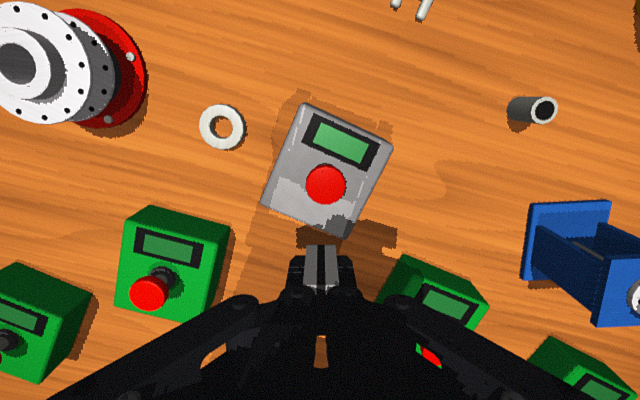

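The wrist view shows the red plunger of the grey box at (325,185), which gives (0.462, 0.031). The fingers are right above it, with only green look-alikes around.

```bash
python3 -m creep '[[0,0,0,0,0,0.012,0],[0,0,0,0,0,0.024,0],[0,0,0,0,0,0.024,0],[0,0,0,0,0,0.024,0],[0,0,0,0,0,0.024,0],[0,0,0,0,0,0.014,0],[0,0,0,0,0,0.005,0],[0,0,0,0,0,0,0],[0,0,0,0,0,0,0],[0,0,0,0,0,0,0]]'
```

```text
time: 3.6
tool_pos: [0.4616, 0.0295, 0.1058]
tool_rot: [0.0, 0.991, 0.133, 0.001]
contact_force: [0.7, -0.5, 0.7]
gripper_width: 0.0
```

```bash
python3 -m creep '[[0,0,0,0,0,0.006,0],[0,0,0,0,0,0.006,0],[0,0,0,0,0,0.006,0],[0,0,0,0,0,0.004,0],[0,0,0,0,0,0.003,0],[0,0,0,0,0,0.002,0],[0,0,0,0,0,0,0],[0,0,0,0,0,0,0]]'
python3 - <<'E'
from h import *
im=manip.grab_frame("side");cv2.imwrite("pics/s2.png",cv2.resize(im[160:280,250:410],(800,600),interpolation=2));print(manip.state()['contact_force'])
E
```

```text
time: 4.27
tool_pos: [0.4617, 0.0299, 0.0784]
tool_rot: [0.0, 0.991, 0.134, 0.001]
contact_force: [0.2, 0.1, 7.4]
gripper_width: 0.0
[-0.53943252  0.03988128  6.22367385]
```

View pics/s2.png

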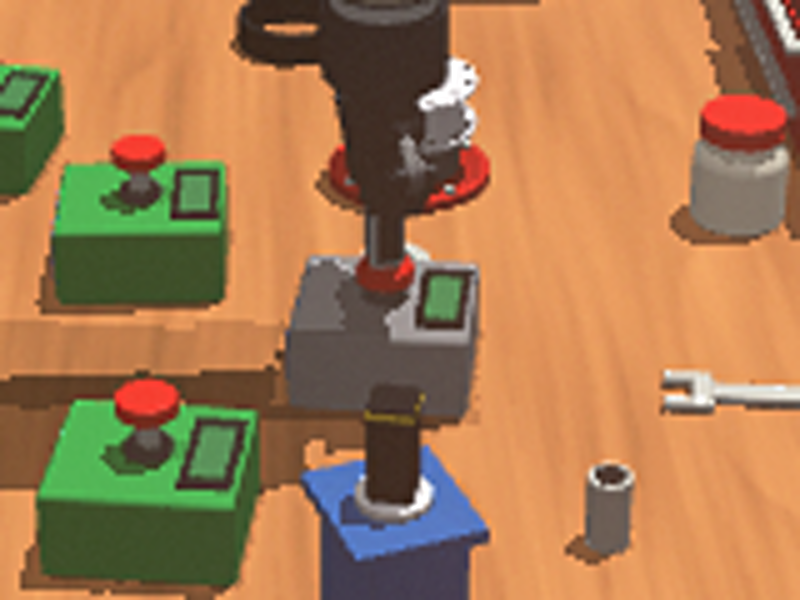

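The fingers press the grey box's plunger, and it is nearly down. I'll push on until the force rises well past 8.4 N.

```bash
python3 -m creep '[[0,0,0,0,0,0.002,0],[0,0,0,0,0,0.001,0],[0,0,0,0,0,0.001,0],[0,0,0,0,0,0,0],[0,0,0,0,0,0,0],[0,0,0,0,0,0,0]]'
```

```text
time: 4.82
tool_pos: [0.4619, 0.0299, 0.0759]
tool_rot: [0.0, 0.991, 0.134, 0.001]
contact_force: [-4.8, -0.4, 15.6]
gripper_width: 0.002
```

```bash
python3 -m creep '[[0,0,0,0,0,0.0007,0],[0,0,0,0,0,0,0],[0,0,0,0,0,0,0],[0,0,0,0,0,0,0]]'; python3 -m creep '[[0,0,0,0,0,-0.005,0],[0,0,0,0,0,-0.01,0],[0,0,0,0,0,-0.015,0],[0,0,0,0,0,-0.03,0.5],[0,0,0,0,0,-0.03,1],[0,0,0,0,0,-0.03,1],[0,0,0,0,0,-0.03,1],[0,0,0,0,0,-0.015,1],[0,0,0,0,0,0,1]]';  python3 - <<'E'
from h import *
im=manip.grab_frame("side");cv2.imwrite("pics/s3.png",cv2.resize(im[160:280,250:410],(800,600),interpolation=2));print(manip.state()['contact_force'])
c=manip.get_calibration("wrist");print(manip.state()['tool_pos'])
print(repr(c))
im=manip.grab_frame("wrist");cv2.imwrite("pics/w3.png",im)
E
```

```text
time: 5.15
tool_pos: [0.4619, 0.0299, 0.0759]
tool_rot: [0.0, 0.991, 0.134, 0.0]
contact_force: [-7.6, -0.1, 19.8]
gripper_width: -0.004
time: 5.9
tool_pos: [0.4624, 0.03, 0.2419]
tool_rot: [0.001, 0.991, 0.134, 0.003]
contact_force: [-0.2, -1.1, 0.3]
gripper_width: 0.845
[ 0.05953317  0.2144057  -1.35396297]
[0.46138981 0.030017   0.23915278]
{'fx': 333.29634669078297, 'fy': 333.29634669078297, 'cx': 320.5552673226686, 'cy': 198.2818099544706, 'xyz': array([0.53436433, 0.05127319, 0.3807496 ]), 'attitude': array([ 0.11973058,  0.78588677, -0.59990056, -0.09036538])}
```

View pics/s3.png

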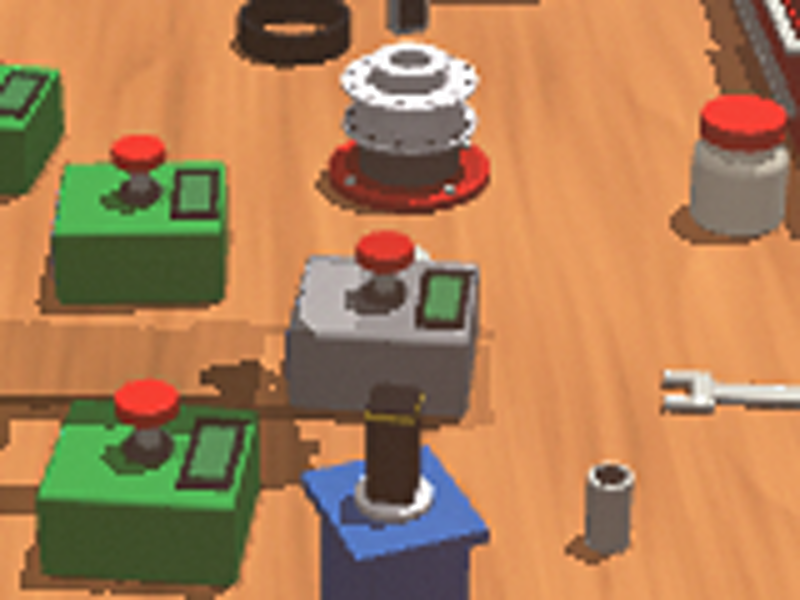

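View pics/w3.png

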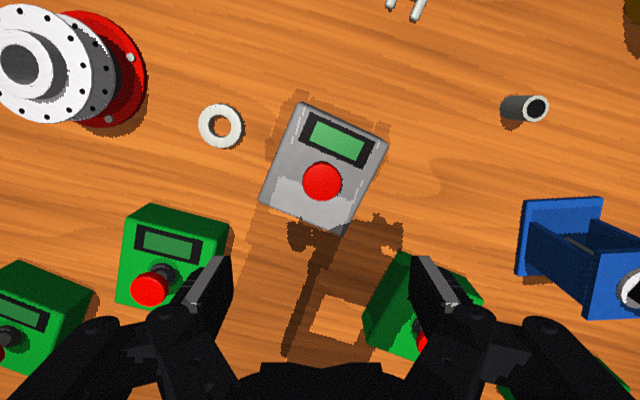

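The plunger came back up. Next I move over the probe.

```bash
python3 -m creep '[[0,0,0,-0.005,0.0141,-0.003,1],[0,0,0,-0.0099,0.0282,-0.006,1],[0,0,0,-0.0099,0.0282,-0.006,1],[0,0,0,-0.0099,0.0282,-0.006,1],[0,0,0,-0.0099,0.0282,-0.006,1],[0,0,0,-0.0099,0.0282,-0.006,1],[0,0,0,-0.0099,0.0282,-0.006,1],[0,0,0,-0.0099,0.0282,-0.006,1],[0,0,0,-0.0099,0.0282,-0.006,1],[0,0,0,-0.0099,0.0282,-0.006,1],[0,0,0,-0.005,0.0141,-0.003,1],[0,0,0,0,0,0,1],[0,0,0,0,0,0,1],[0,0,0,0,0,0,1]]'
python3 - <<'E'
from h import *
s=manip.state();print(s['time'],s['tool_pos'],s['tool_rot'])
c=manip.get_calibration("wrist");im=manip.grab_frame("wrist");cv2.imwrite("pics/w4.png",im);np.save("c4.npy",c)
for n,z in(("probe",.157),("stand",.115)):
  for r in manip.cut_out(n,"wrist"):
    ys,xs=np.nonzero(r['pixels']);u,v=xs.mean(),ys.mean()
    print(n,r['confidence'],r['rect'],u,v,onz(c,u,v,z))
E
```

```text
time: 7.17
tool_pos: [0.4395, -0.2669, 0.2959]
tool_rot: [-0.001, 0.991, 0.134, -0.001]
contact_force: [-0.0, -0.3, 0.2]
gripper_width: 1.002
7.1667 [ 0.43945824 -0.26692095  0.29587419] [-1.34308844e-03  9.91000273e-01  1.33850394e-01 -8.52752183e-04]
probe 0.74 [312.7, 148.1, 353.3, 199.7] 331.7417452830189 170.45754716981133 [ 0.45456789 -0.27139671  0.157     ]
probe 0.27 [15.5, 47.7, 65.8, 88.6] 38.938654841093864 68.05321507760532 [ 0.47268955 -0.02688053  0.157     ]
stand 0.77 [287.5, 107.2, 368.3, 203.3] 329.6006711409396 149.6797951253974 [ 0.46502076 -0.26756284  0.115     ]
```

View pics/w4.png

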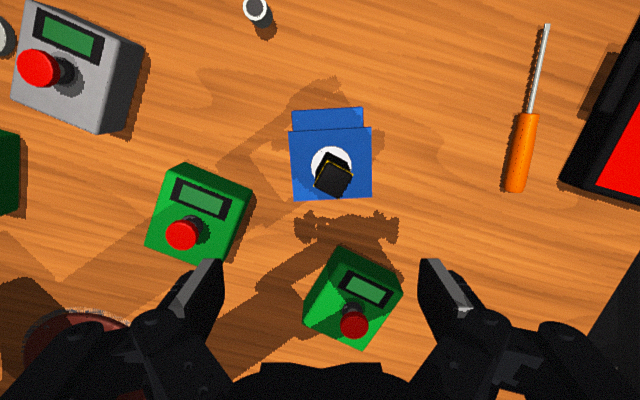

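Run:
```python
from h import *
im=cv2.imread("pics/w4.png");cv2.imwrite("pics/w4c.png",cv2.resize(im[130:210,280:380],(750,600),interpolation=cv2.INTER_CUBIC))
```

```text
(no output)
```

View pics/w4c.png

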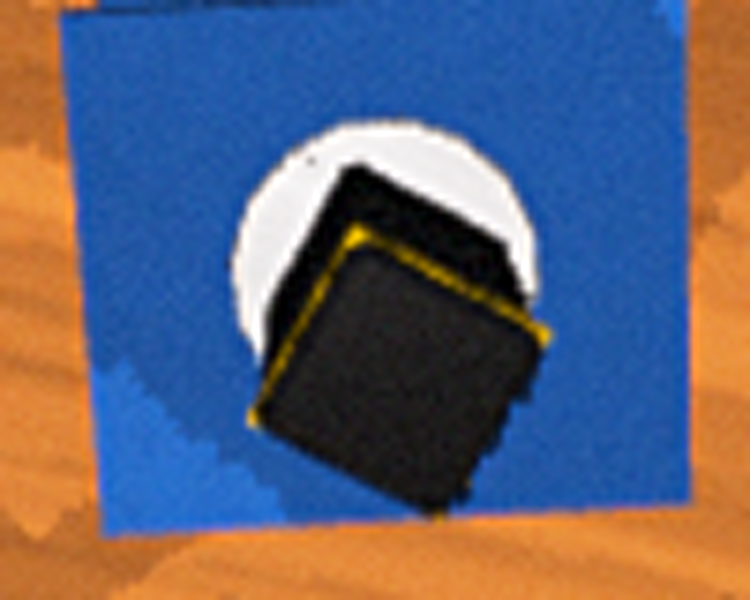

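Run:
```python
from h import *
c=np.load("c4.npy",allow_pickle=True).item()
f=lambda pts,z:np.array([onz(c,280+a/7.5,130+b/7.5,z)[:2] for a,b in pts])
H=f([(358,235),(548,338),(437,514),(250,419)],.175);print(H.round(4),H.mean(0))
e=np.roll(H,-1,0)-H
print(np.linalg.norm(e,axis=1),np.degrees(np.arctan2(e[:,1],e[:,0])))
P=f([(62,12),(690,505),(105,535)],.115);print(P.round(4),(P[0]+P[1])/2,np.degrees(np.arctan2(*(P[1]-P[2])[::-1])),np.linalg.norm(P[1]-P[2]),np.linalg.norm(P[0]-P[2]))
d=f([(388,120),(233,270),(538,265),(262,350),(460,142),(292,165)],.121)
from scipy.optimize import least_squares
r=least_squares(lambda p:np.linalg.norm(d-p[:2],axis=1)-.02,[.44,-.27]);print(r.x,r.fun)
# top and side
for n,z in (("top",.177),("side",.12)):
    cc=manip.get_calibration(n);print(n,proj(cc,np.array([[*H.mean(0),.177],[*r.x,.118]])))
```

```text
[[ 0.4646 -0.2646]
 [ 0.4592 -0.2874]
 [ 0.437  -0.2814]
 [ 0.442  -0.2588]] [ 0.45071877 -0.27307602]
[0.02338156 0.02301748 0.02317745 0.02335767] [-103.33792144  164.99992372   77.51578435  -14.46870606]
[[ 0.4712 -0.2248]
 [ 0.4299 -0.3221]
 [ 0.4048 -0.247 ]] [ 0.45053489 -0.27348144] -71.54426842040652 0.07919469709812954 0.07002680256802113
[ 0.45025787 -0.27397837] [ 0.00040563  0.00022523 -0.00088216 -0.00096108 -0.00034601 -0.00066334]
top [[405.02949491 189.85122897]
 [402.48312069 193.20508686]]
side [[328.51210517 238.04933833]
 [328.27216283 258.0670579 ]]
```

Handle corners (crop /7.5) are at (328,161), (353,175), (338,199) and (313,186). They give an axis at (0.4505, -0.2735) with flats at -13.8°, and the disc and plate agree. I align above it, turning the tool +29.1°.

```bash
python3 -m creep '[[0,0,0,0.0045,0.0047,0,1],[0,0,0,0.0044,0.0046,0,1],[0,0,5.8,0,0,0,1],[0,0,5.8,0,0,0.01,1],[0,0,5.8,0,0,0.02,1],[0,0,5.8,0,0,0.02,1],[0,0,5.9,0,0,0.02,1],[0,0,0,0,0,0.01,1],[0,0,0,0,0,0,1],[0,0,0,0,0,0,1],[0,0,0,0,0,0,1]]'
python3 - <<'E'
from h import *
s=manip.state();print(s['time'],s['tool_pos'],s['tool_rot'],s['joint_pos'])
c=manip.get_calibration("wrist");im=manip.grab_frame("wrist");cv2.imwrite("pics/w5.png",im);np.save("c5.npy",c)
print(proj(c,np.array([[.4505,-.2735,.175],[.4505,-.2735,.121]])))
print(rot(s['tool_rot']).as_matrix())
E
```

```text
time: 8.23
tool_pos: [0.4516, -0.2753, 0.2191]
tool_rot: [0.001, 0.993, -0.119, 0.001]
contact_force: [-0.1, -1.1, 0.6]
gripper_width: 1.003
8.2333 [ 0.45155442 -0.27527078  0.21914935] [ 6.09935104e-04  9.92899845e-01 -1.18948045e-01  9.42305550e-04] [-6.88217687e-01 -1.73120098e-01  1.84939045e+00 -1.23584927e-05
  1.46307737e+00  1.12104078e+00]
[[319.3840056  228.98374793]
 [319.51648719 201.47464205]]
[[ 9.71700950e-01 -2.36208140e-01  1.72612889e-03]
 [-2.36205841e-01 -9.71701981e-01 -1.43537975e-03]
 [ 2.01633125e-03  9.87038136e-04 -9.99997480e-01]]
```

View pics/w5.png

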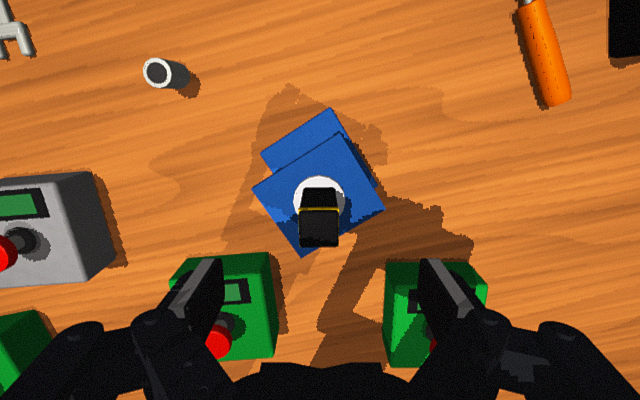

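Handle is square to the jaws, with its top face at about (319,228), as predicted. I descend with a small correction and then close.

```bash
python3 -m creep '[[0,0,0,-0.0012,-0.0012,0.01,1],[0,0,0,0,0,0.02,1],[0,0,0,0,0,0.02,1],[0,0,0,0,0,0.02,1],[0,0,0,0,0,0.012,1],[0,0,0,0,0,0.005,1],[0,0,0,0,0,0,1],[0,0,0,0,0,0,1],[0,0,0,0,0,0,1],[0,0,0,0,0,0,1]]'
python3 - <<'E'
from h import *
im=manip.grab_frame("side");cv2.imwrite("pics/s5.png",cv2.resize(im[160:310,230:430],(800,600),interpolation=2));print(manip.state()['tool_pos'])
im=manip.grab_frame("wrist");cv2.imwrite("pics/w6.png",im)
E
```

```text
time: 9.12
tool_pos: [0.4507, -0.274, 0.1322]
tool_rot: [0.001, 0.993, -0.12, 0.001]
contact_force: [0.0, 0.5, 0.4]
gripper_width: 1.002
[ 0.45058633 -0.27390886  0.13199232]
```

View pics/s5.png

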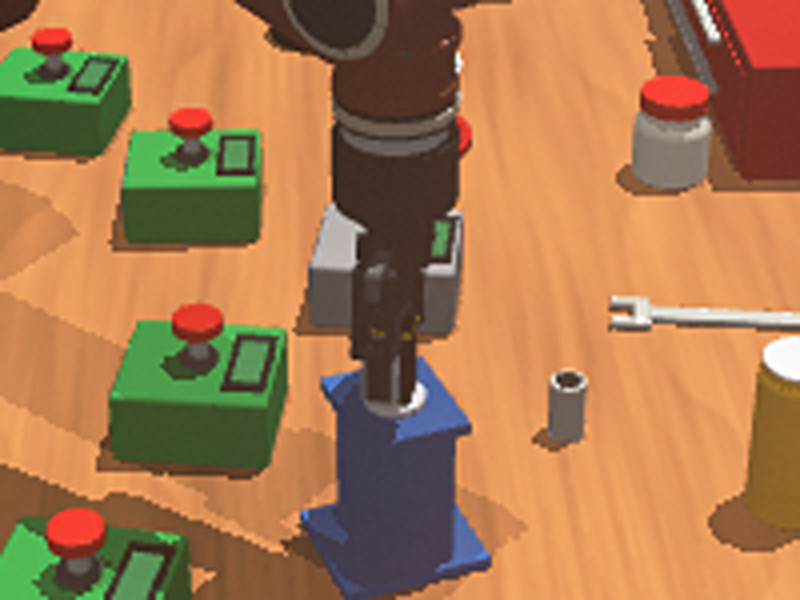

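View pics/w6.png

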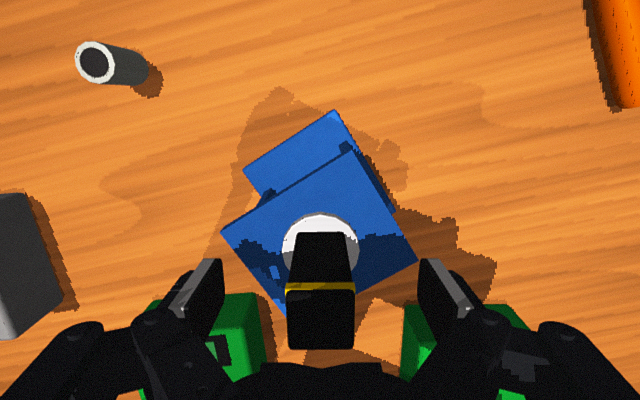

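The handle is centred between the open fingers at (320,300). I close now.

```bash
python3 -m creep '[[0,0,0,0,0,0,0],[0,0,0,0,0,0,0],[0,0,0,0,0,0,0],[0,0,0,0,0,0,0],[0,0,0,0,0,0,0],[0,0,0,0,0,0,0],[0,0,0,0,0,0,0],[0,0,0,0,0,0,0],[0,0,0,0,0,0,0],[0,0,0,0,0,0,0],[0,0,0,0,0,0,0],[0,0,0,0,0,0,0]]'
python3 - <<'E'
from h import *
s=manip.state();print(s['tool_pos'],s['ft_torque'],s['contact_force'])
im=manip.grab_frame("wrist");cv2.imwrite("pics/w7.png",im)
E
```

```text
time: 10.22
tool_pos: [0.4499, -0.2734, 0.1307]
tool_rot: [0.0, 0.993, -0.12, 0.0]
contact_force: [0.7, -1.2, 1.0]
gripper_width: 0.273
[ 0.44993027 -0.27341804  0.13065755] [-0.05100628 -0.01986944 -0.01673713] [ 0.70039215 -1.22050728  0.96949293]
```

View pics/w7.png

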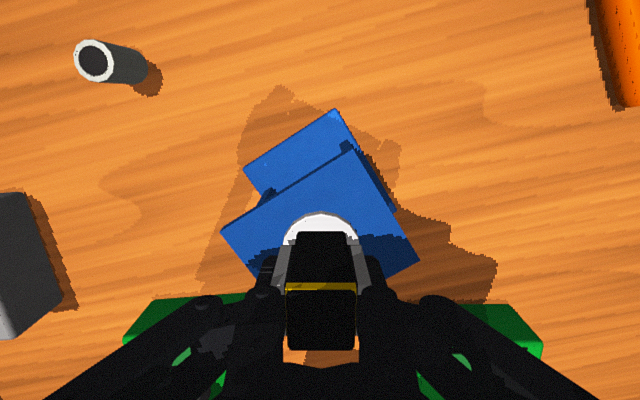

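```bash
python3 -m creep '[[0,0,0,0,0,-0.003,0],[0,0,0,0,0,-0.007,0],[0,0,0,0,0,-0.012,0],[0,0,0,0,0,-0.018,0],[0,0,0,0,0,-0.02,0],[0,0,0,0,0,-0.02,0],[0,0,0,0,0,-0.02,0],[0,0,0,0,0,-0.02,0],[0,0,0,0,0,-0.02,0],[0,0,0,0,0,-0.01,0],[0,0,0,0,0,0,0],[0,0,0,0,0,0,0],[0,0,0,0,0,0,0]]'
python3 - <<'E'
from h import *
s=manip.state();print(s['tool_pos'],s['tool_rot'],s['ft_torque'],s['contact_force'])
im=manip.grab_frame("side");cv2.imwrite("pics/s8.png",cv2.resize(im[140:310,240:440],(700,600),interpolation=2))
im=manip.grab_frame("wrist");cv2.imwrite("pics/w8.png",im)
E
```

```text
time: 11.35
tool_pos: [0.4494, -0.2729, 0.2792]
tool_rot: [-0.001, 0.993, -0.12, -0.001]
contact_force: [-0.7, 0.4, -0.9]
gripper_width: 0.274
[ 0.44940294 -0.27291529  0.27916797] [-6.33652304e-04  9.92802696e-01 -1.19756050e-01 -9.45793388e-04] [-0.01349914  0.02499401 -0.03180143] [-0.68141467  0.41447449 -0.8790309 ]
```

View pics/s8.png

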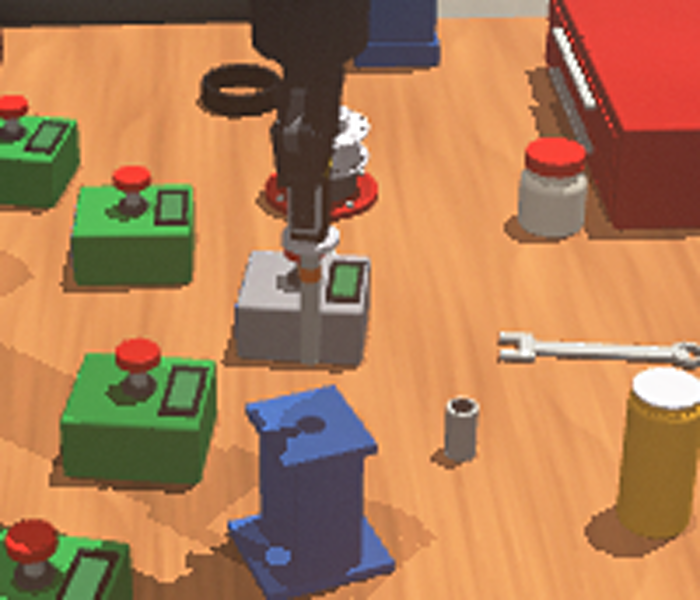

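View pics/w8.png

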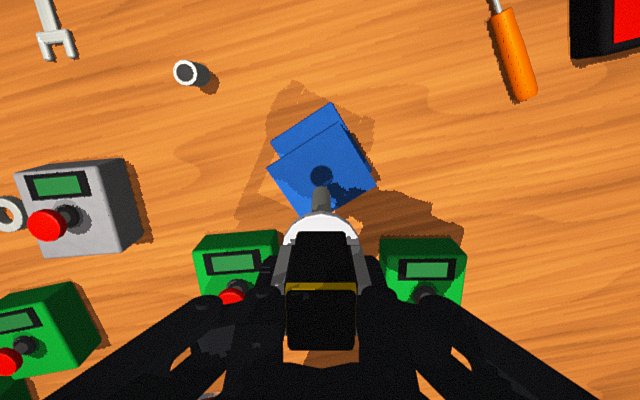

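Run:
```python
from h import *
t=cv2.imread("pics/top0.png");s=cv2.imread("pics/side0.png")
a=cv2.resize(t[170:210,235:280],(675,600),interpolation=cv2.INTER_CUBIC);cv2.imwrite("pics/hubt.png",a)
a=cv2.resize(s[160:210,305:360],(660,600),interpolation=cv2.INTER_CUBIC);cv2.imwrite("pics/hubs.png",a)
```

```text
(no output)
```

View pics/hubt.png

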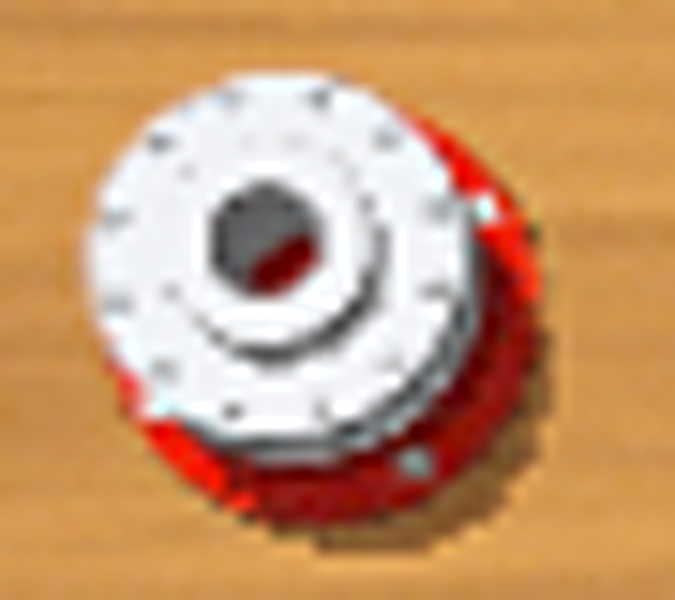

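View pics/hubs.png

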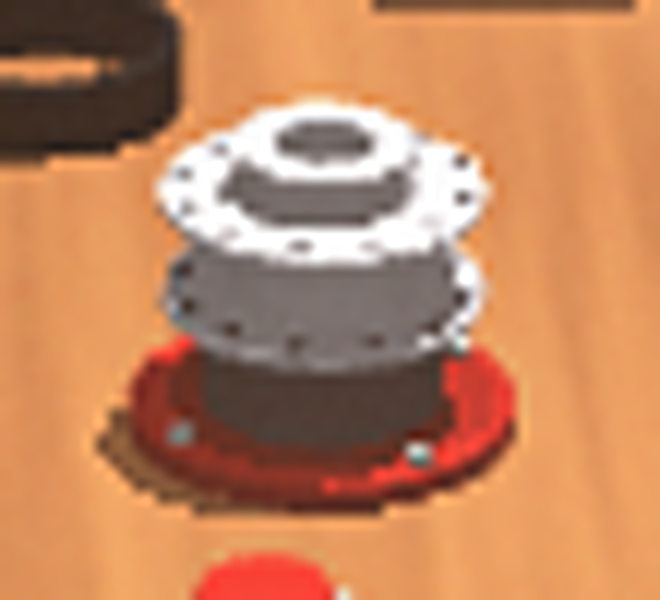

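Run:
```python
from h import *
print(onz(manip.get_calibration("top"),252.3,185.5,.092),onz(manip.get_calibration("side"),331.4,171.2,.092))
s=manip.state();M=rot(s['tool_rot']).as_matrix();print(M.T@(np.array([.488,.287,.29])-s['tool_pos']), M[:,0])
```

```text
[0.49262111 0.29190598 0.092     ] [0.49129895 0.28763138 0.092     ]
[-0.09555263 -0.55298603 -0.01027645] [ 0.97130461 -0.23782085 -0.00293213]
```

```bash
python3 -m creep '[[0,0,0,-0.0046,-0.0155,0,0],[0,0,0,-0.0093,-0.031,0,0],[0,0,0,-0.0093,-0.031,0,0],[0,0,0,-0.0093,-0.031,0,0],[0,0,0,-0.0093,-0.031,0,0],[0,0,0,-0.0093,-0.031,0,0],[0,0,0,-0.0093,-0.031,0,0],[0,0,0,-0.0093,-0.031,0,0],[0,0,0,-0.0093,-0.031,0,0],[0,0,0,-0.0093,-0.031,0,0],[0,0,0,-0.0093,-0.031,0,0],[0,0,0,-0.0093,-0.031,0,0],[0,0,0,-0.0093,-0.031,0,0],[0,0,0,-0.0093,-0.031,0,0],[0,0,0,-0.0093,-0.031,0,0],[0,0,0,-0.0093,-0.031,0,0],[0,0,0,-0.0093,-0.031,0,0],[0,0,0,-0.0093,-0.031,0,0],[0,0,0,-0.0046,-0.0155,0,0]]'; python3 -m creep '[[0,0,0,0,0,0,0],[0,0,0,0,0,0,0],[0,0,0,0,0,0,0],[0,0,0,0,0,0,0]]'
python3 - <<'E'
from h import *
s=manip.state();print(s['tool_pos'],s['tool_rot'],s['joint_vel'])
c=manip.get_calibration("wrist");np.save("c9.npy",c);im=manip.grab_frame("wrist");cv2.imwrite("pics/w9.png",im)
print(proj(c,np.array([.492,.29,.092])))
E
```

```text
time: 13.03
tool_pos: [0.4182, 0.3116, 0.2795]
tool_rot: [-0.0, 0.993, -0.118, -0.001]
contact_force: [-0.3, -0.7, -1.7]
gripper_width: 0.269
time: 13.37
tool_pos: [0.4199, 0.3076, 0.2803]
tool_rot: [0.0, 0.993, -0.12, -0.0]
contact_force: [0.4, 0.4, -0.3]
gripper_width: 0.276
[0.41992136 0.30758856 0.28029481] [ 2.59441215e-04  9.92737844e-01 -1.20297418e-01 -1.90952089e-04] [-0.0089439  -0.0023336  -0.00413316  0.00148924 -0.00083268  0.00085128]
[321.02100375  95.72399185]
```

View pics/w9.png

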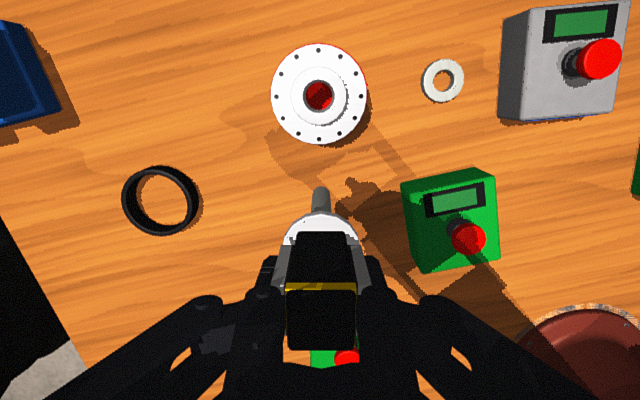

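Run:
```python
from h import *
im=cv2.imread("pics/w9.png")
cv2.imwrite("pics/w9a.png",cv2.resize(im[60:130,280:360],(800,700)[:1]+(600,) if 0 else (680,595),interpolation=cv2.INTER_CUBIC))
cv2.imwrite("pics/w9b.png",cv2.resize(im[180:250,280:360],(680,595),interpolation=cv2.INTER_CUBIC))
c=np.load("c9.npy",allow_pickle=True).item();s=manip.state()
M=rot(s['tool_rot']).as_matrix();p=s['tool_pos']
g=p-M[:,2]*.019
# expected axis pts
for d in(.131,.054,.036,.03,0): print(d,proj(c,g+M[:,2]*(.131-d)))
e=[]
for r in manip.cut_out("probe","wrist")+manip.cut_out("hub","wrist"):
  print(r['confidence'],r['rect'])
```

```text
0.131 [322.62688107 283.79734511]
0.054 [321.81470116 218.20293492]
0.036 [321.69968154 208.9135601 ]
0.03 [321.66506698 206.11797012]
0 [321.51448723 193.95663757]
0.9 [283.2, 189.3, 359.8, 348.4]
0.6 [267.1, 44.3, 366.4, 142.7]
```

View pics/w9a.png

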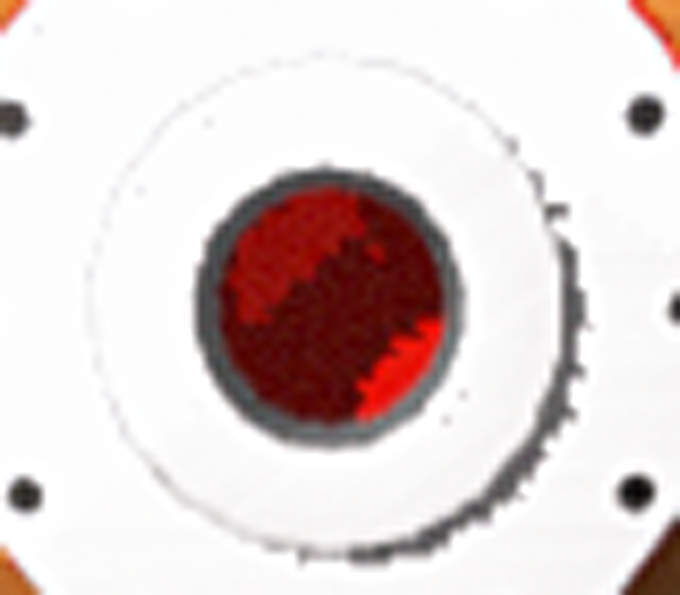

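View pics/w9b.png

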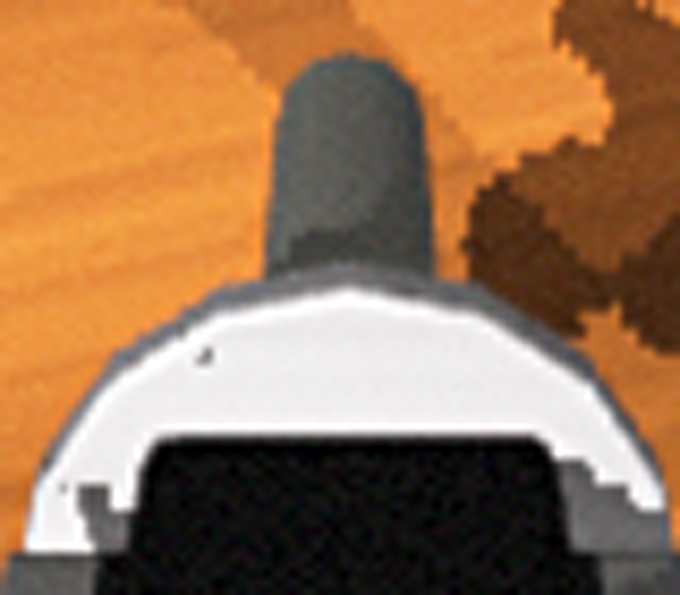

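Run:
```python
from h import *
c=np.load("c9.npy",allow_pickle=True).item();s=manip.state()
M=rot(s['tool_rot']).as_matrix();p=s['tool_pos']
g=p-M[:,2]*.019;tip=g+M[:,2]*.131
tz=tip[2];hub=onz(c,318.3,95.7,.092);t2=onz(c,320.7,193.8,tz)
print("tcp",p,"tip pred",tip,"tip img",t2,"hub",hub)
print("diff px",M.T@(hub-t2),"diff model",M.T@(hub-tip))
# top cam / side cam check
for n in("top","side"):
  cc=manip.get_calibration(n);print(n,proj(cc,np.array([hub,tip])))
```

```text
tcp [0.42026741 0.30762638 0.28069977] tip pred [0.42029233 0.30763046 0.16869977] tip img [0.42039613 0.30809909 0.16869977] hub [0.4926377  0.29249244 0.092     ]
diff px [ 0.07386164 -0.00211927  0.07671527] diff model [ 0.07385034 -0.00259912  0.07671532]
top [[252.14608909 185.49766308]
 [243.61625407 200.6190427 ]]
side [[331.70074795 170.59627326]
 [310.60022425 148.96107388]]
```

```bash
python3 -m creep '[[0,0,0,0.008,-0.0003,0,0],[0,0,0,0.0168,-0.0005,0,0],[0,0,0,0.0168,-0.0005,0,0],[0,0,0,0.0168,-0.0005,0,0],[0,0,0,0.01,-0.0005,0,0],[0,0,0,0.0054,0,0.01,0],[0,0,0,0,0,0.02,0],[0,0,0,0,0,0.02,0],[0,0,0,0,0,0.01,0],[0,0,0,0,0,0,0],[0,0,0,0,0,0,0],[0,0,0,0,0,0,0],[0,0,0,0,0,0,0]]'
python3 - <<'E'
from h import *
s=manip.state();print(s['tool_pos'],s['tool_rot'],s['joint_vel'].round(3))
for n in("wrist","top","side"):
  c=manip.get_calibration(n);np.save("ca_%s.npy"%n,c);im=manip.grab_frame(n);cv2.imwrite("pics/a_%s.png"%n,im)
  M=rot(s['tool_rot']).as_matrix();p=s['tool_pos'];tip=p+M[:,2]*.1115
  print(n,proj(c,np.array([[.4926,.2922,.092],tip,p])))
cv2.imwrite("pics/a_wc.png",cv2.resize(cv2.imread("pics/a_wrist.png")[170:270,260:380],(720,600),interpolation=2))
cv2.imwrite("pics/a_sc.png",cv2.resize(cv2.imread("pics/a_side.png")[130:210,290:370],(600,600),interpolation=2))
E
```

```text
time: 14.6
tool_pos: [0.493, 0.2935, 0.2224]
tool_rot: [-0.001, 0.993, -0.12, 0.001]
contact_force: [0.0, -0.0, -1.8]
gripper_width: 0.272
[0.49301074 0.29351929 0.22241176] [-7.30692223e-04  9.92811482e-01 -1.19680250e-01  1.21012275e-03] [ 0.001 -0.002 -0.003  0.     0.001  0.   ]
wrist [[323.38123105 188.322292  ]
 [321.56024735 194.31817317]
 [322.36011065 262.07998051]]
top [[252.22266247 185.50637642]
 [250.93270605 184.25095838]
 [245.11154755 177.40113323]]
side [[331.69493298 170.63225371]
 [331.90463686 165.52161909]
 [332.03536507 135.40276823]]
```

View pics/a_wc.png

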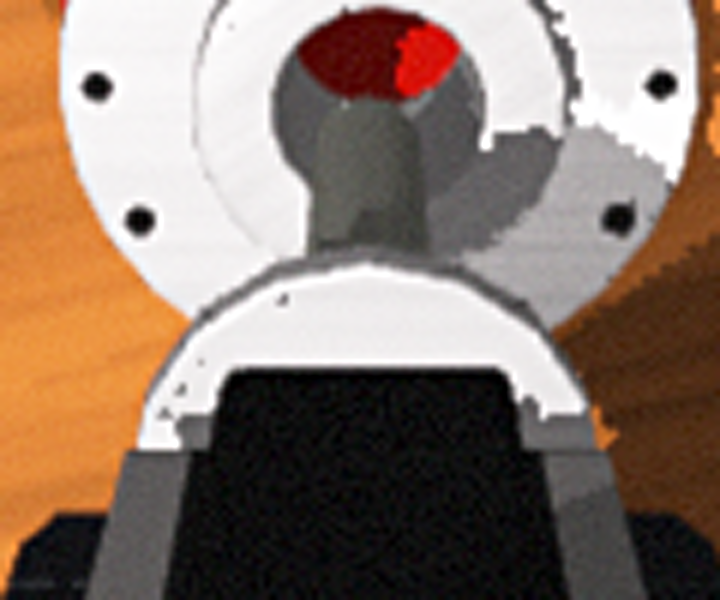

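View pics/a_sc.png

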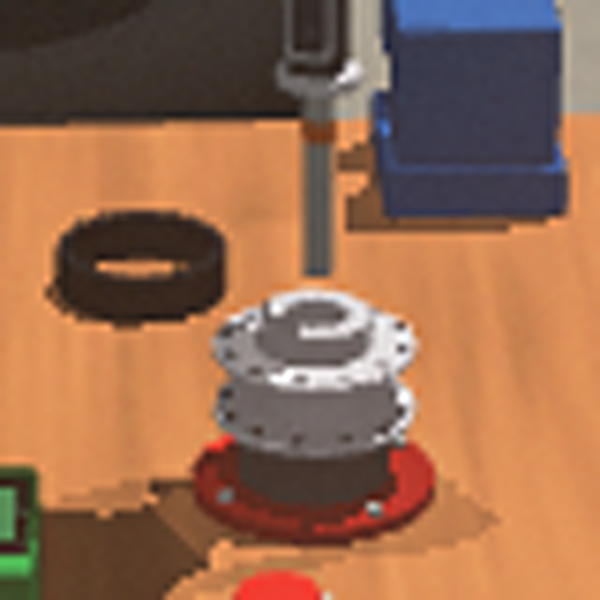

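View pics/a_top.png

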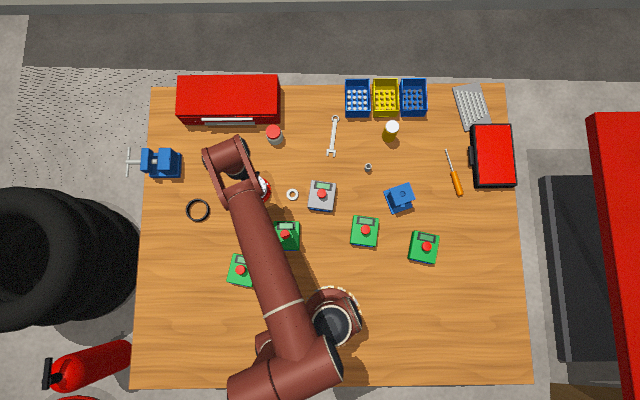

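```bash
cat > k.py <<'E'
from h import *
def circ(c,P,r):
    t=np.linspace(0,2*np.pi,721);q=proj(c,np.array(P)+r*np.stack([np.cos(t),np.sin(t),0*t],1))
    return q[:,0].min(),q[:,0].max(),q[:,1].min(),q[:,1].max()
E
python3 - <<'E'
from k import *
from scipy.optimize import fsolve
c=np.load("ca_wrist.npy",allow_pickle=True).item();s=manip.state()
M=rot(s['tool_rot']).as_matrix();p=s['tool_pos'];tz=p[2]-.1112
px=lambda x,y:(260+(x+.5)/6-.5,170+(y+.5)/6-.5)
L,T=px(272,8);Rr,_=px(487,8)
def f(q):
    a=circ(c,[q[0],q[1],.092],.015);return [(a[0]+a[1])/2-(L+Rr)/2,a[2]-T]
h=fsolve(f,[.4926,.2925]);a=circ(c,[*h,.092],.015);print("hub",h,a,L,Rr)
uc,vt=px(368,97)
def f2(q):
    a=circ(c,[q[0],q[1],tz],.007);return [(a[0]+a[1])/2-uc,a[2]-vt]
t=fsolve(f2,[.4926,.2925]);print("tip",t,p)
d=np.array([*(h-t),0]);print("tool move",M.T@d)
E
```

```text
hub [0.49275871 0.29264024] (np.float64(305.1152944945256), np.float64(340.55137217214104), np.float64(170.91666666666669), np.float64(205.07696219671567)) 304.9166666666667 340.75
tip [0.49339487 0.29415034] [0.49280999 0.29339703 0.22192009]
tool move [-2.59034036e-04  1.61801360e-03 -2.48617956e-06]
```

```bash
python3 -m creep '[[0,0,0,-0.0003,0.0016,0,0],[0,0,0,0,0,0,0],[0,0,0,0,0,0.004,0],[0,0,0,0,0,0.006,0],[0,0,0,0,0,0.004,0],[0,0,0,0,0,0,0],[0,0,0,0,0,0,0],[0,0,0,0,0,0,0]]'
python3 - <<'E'
from k import *
s=manip.state();print(s['tool_pos'],s['tool_rot'])
for n in("wrist","side"):
  c=manip.get_calibration(n);np.save("cb_%s.npy"%n,c);im=manip.grab_frame(n);cv2.imwrite("pics/b_%s.png"%n,im)
cv2.imwrite("pics/b_wc.png",cv2.resize(cv2.imread("pics/b_wrist.png")[170:270,260:380],(720,600),interpolation=2))
cv2.imwrite("pics/b_sc.png",cv2.resize(cv2.imread("pics/b_side.png")[130:210,290:370],(600,600),interpolation=2))
E
```

```text
time: 15.42
tool_pos: [0.4916, 0.2916, 0.2065]
tool_rot: [0.0, 0.993, -0.12, -0.0]
contact_force: [1.0, 0.3, -1.0]
gripper_width: 0.274
[0.49161509 0.29162338 0.20645237] [ 6.48194476e-05  9.92803658e-01 -1.19753412e-01 -1.10491090e-04]
```

View pics/b_wc.png

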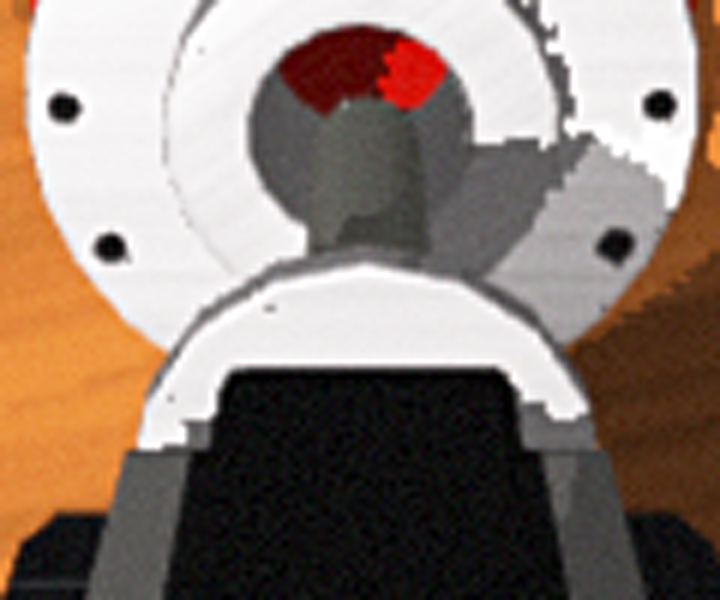

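View pics/b_sc.png

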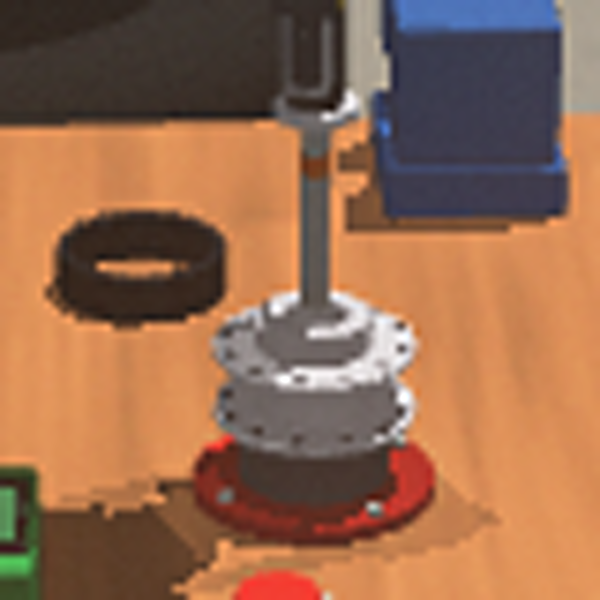

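Run:
```python
from k import *
from scipy.optimize import fsolve
c=np.load("cb_wrist.npy",allow_pickle=True).item();s=manip.state()
M=rot(s['tool_rot']).as_matrix();p=s['tool_pos'];tz=p[2]-.1110
px=lambda x,y:(260+(x+.5)/6-.5,170+(y+.5)/6-.5)
L,T=px(250,24);Rr,_=px(473,8)
def f(q):
    a=circ(c,[q[0],q[1],.092],.015);return [(a[0]+a[1])/2-(L+Rr)/2,a[2]-T]
h=fsolve(f,[.4926,.2925]);a=circ(c,[*h,.092],.015);print("hub",h,a,L,Rr)
uc,vt=px(368.5,97)
def f2(q):
    a=circ(c,[q[0],q[1],tz],.007);return [(a[0]+a[1])/2-uc,a[2]-vt]
t=fsolve(f2,[.4926,.2925]);print("tip",t,p,tz,circ(c,[*t,tz],.007))
d=np.array([*(h-t),0]);print("tool move",M.T@d)
```

```text
hub [0.49300962 0.2926622 ] (np.float64(301.0725726007787), np.float64(338.59409406588827), np.float64(173.583333333333), np.float64(209.60739321708718)) 301.25 338.4166666666667
tip [0.49196093 0.29196733] [0.49181469 0.29171787 0.20687026] 0.09587025814335472 (np.float64(312.1316044761283), np.float64(329.8683955238751), np.float64(185.7500000000059), np.float64(202.73872906017792))
tool move [ 8.53362918e-04 -9.24320607e-04  5.61239682e-07]
```

```bash
python3 -m creep '[[0,0,0,0.0008,-0.0009,0,0],[0,0,0,0,0,0,0],[0,0,0,0,0,0.003,0],[0,0,0,0,0,0.006,0],[0,0,0,0,0,0.008,0],[0,0,0,0,0,0.008,0],[0,0,0,0,0,0.008,0],[0,0,0,0,0,0.005,0],[0,0,0,0,0,0.002,0],[0,0,0,0,0,0,0],[0,0,0,0,0,0,0],[0,0,0,0,0,0,0]]'
python3 - <<'E'
from k import *
s=manip.state();print(s['tool_pos'],s['tool_rot'])
for n in("wrist","side"):
  c=manip.get_calibration(n);np.save("cc_%s.npy"%n,c);im=manip.grab_frame(n);cv2.imwrite("pics/c_%s.png"%n,im)
cv2.imwrite("pics/c_wc.png",cv2.resize(cv2.imread("pics/c_wrist.png")[170:270,260:380],(720,600),interpolation=2))
cv2.imwrite("pics/c_sc.png",cv2.resize(cv2.imread("pics/c_side.png")[130:210,290:370],(600,600),interpolation=2))
E
```

```text
time: 16.52
tool_pos: [0.493, 0.2925, 0.1672]
tool_rot: [-0.0, 0.993, -0.12, 0.0]
contact_force: [0.1, -0.6, -2.0]
gripper_width: 0.276
[0.49300808 0.29246488 0.16720832] [-2.62122911e-04  9.92802704e-01 -1.19760197e-01  4.66766332e-04]
```

View pics/c_wc.png

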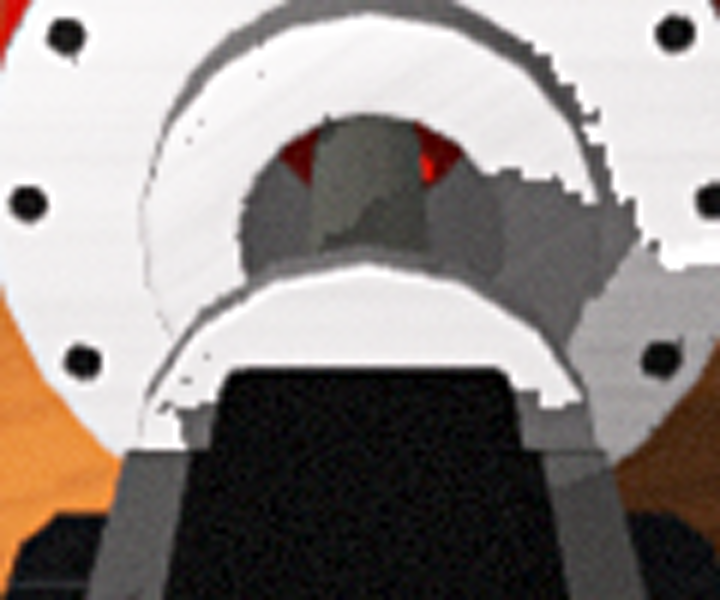

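View pics/c_sc.png

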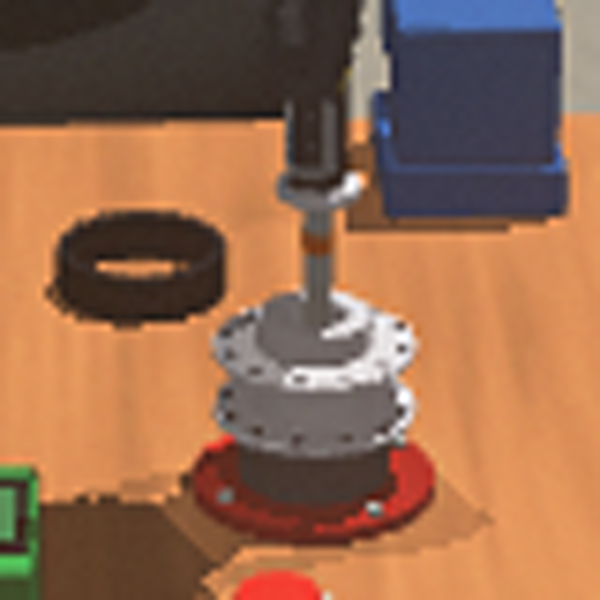

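The rod is centred in the bore: mouth 242–500 and rod 311–428 in the crop. I lower it the rest, 36 mm.

```bash
python3 -m creep '[[0,0,0,0,0,0.003,0],[0,0,0,0,0,0.006,0],[0,0,0,0,0,0.008,0],[0,0,0,0,0,0.008,0],[0,0,0,0,0,0.006,0],[0,0,0,0,0,0.003,0],[0,0,0,0,0,0.002,0],[0,0,0,0,0,0,0],[0,0,0,0,0,0,0],[0,0,0,0,0,0,0],[0,0,0,0,0,0,0]]'
python3 - <<'E'
from k import *
for i in range(3):
  s=manip.state();print(s['tool_pos'],s['tool_rot'],s['contact_force']);manip.grab_frame("top")
for n in("wrist","side"):
  c=manip.get_calibration(n);np.save("cd_%s.npy"%n,c);im=manip.grab_frame(n);cv2.imwrite("pics/d_%s.png"%n,im)
cv2.imwrite("pics/d_wc.png",cv2.resize(cv2.imread("pics/d_wrist.png")[150:250,260:380],(720,600),interpolation=2))
cv2.imwrite("pics/d_sc.png",cv2.resize(cv2.imread("pics/d_side.png")[150:200,305:355],(600,600),interpolation=2))
c=np.load("cd_side.npy",allow_pickle=True).item()
q=proj(c,np.array([[.4928,.2925-.007,z] for z in(.087,.092,.097,.115,.121)]));print(((q-[305,150]+.5)*12-.5).round(1))
a=np.array(circ(c,[.4928,.2925,.092],.015));print((a-[305,305,150,150]+.5)*12-.5)
E
```

```text
time: 17.53
tool_pos: [0.493, 0.2925, 0.1312]
tool_rot: [-0.0, 0.993, -0.12, 0.0]
contact_force: [0.4, 0.1, -1.1]
gripper_width: 0.273
[0.49297204 0.29248277 0.13116722] [-2.44301677e-04  9.92805512e-01 -1.19737149e-01  4.14153063e-04] [ 0.42979411  0.09402735 -1.14245309]
[0.4929243  0.29244871 0.13113726] [-2.33674434e-04  9.92801880e-01 -1.19767365e-01  3.87913018e-04] [ 0.06450859  0.02918028 -1.6471416 ]
[0.49290725 0.29241681 0.13107034] [-2.16911708e-04  9.92802093e-01 -1.19765748e-01  3.49366397e-04] [-0.34457458  0.35688382 -2.01633185]
[[327.8 278.5]
 [327.9 262.9]
 [328.  247.3]
 [328.4 190.7]
 [328.5 171.7]]
[274.96410528 377.97768197 230.76231943 274.82321134]
```

View pics/d_wc.png

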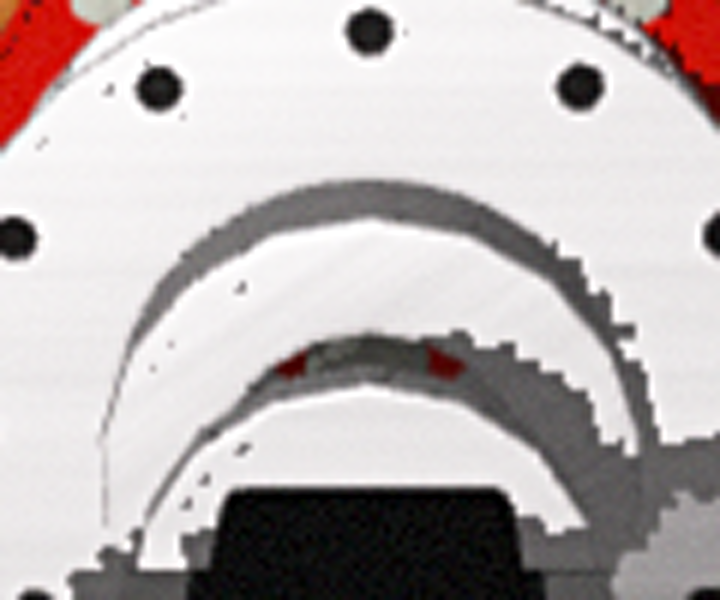

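View pics/d_sc.png

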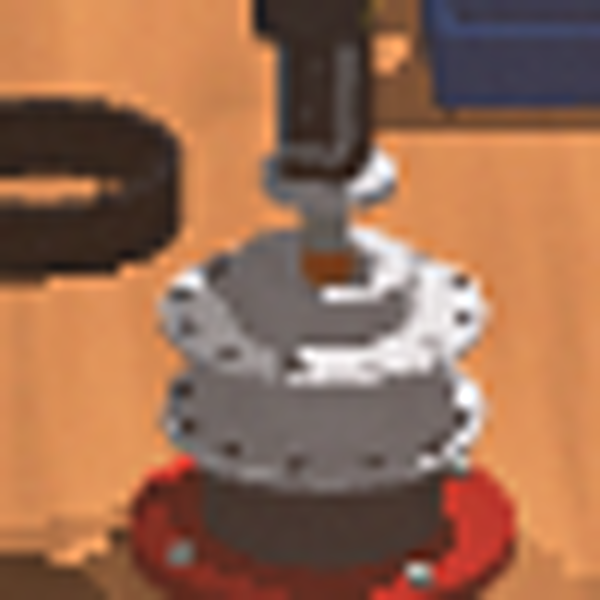

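The band's top edge is at crop row ~249 (predicted 247), and the rod at columns 303–350 sits centred in the mouth (275–378). Forces are only the probe's weight. Handing in.

Run:
```python
from plant import manip
print(manip.job_done());print(manip.state()['tool_pos'],manip.state()['time'])
```

```text
the job is handed in; nothing more can be done
None
the job is handed in; nothing more can be done
```

The job is handed in, at about 18 s of the 61 s. The gauge was zeroed first, and the probe is now held still in the hub's bore at band height. No verdict was reported.

- **Gauge:** I pressed the grey box's plunger to its stop, with 19.8 N on the fingers and the TCP at z = 0.0759 m (stop expected at 0.076 m). The side picture then showed it back up, with the probe still in its stand.
- **Probe:** I gripped it by the handle with the flats square to the jaws, lifted it straight out, centred it over the bore and lowered it.
- **Final height:** the side view showed the band's upper edge within about 0.2 mm of where it should be.
- **Centring:** the side view showed the rod in the middle of the mouth sideways. The wrist view showed it within about 0.2–0.5 mm of centre when part-way down. Fore-and-aft I have only position readings, because the disc hid most of the mouth at the end: the TCP is at (0.4929, 0.2924) and the mouth was measured at about (0.4928, 0.2926).
- **Contact:** at the stops I checked on the way down, the force was never above about 2 N, roughly the probe's own weight. That gives no sign of touching the hub.

**Disagreements and a gap:** the side camera's first hub estimate was about 4 mm off in y from the top and wrist cameras. I used the wrist measurement, which the top camera agreed with. I overshot one centring correction by about 1 mm and corrected it before going in. I did not make a final check of the loose objects; they looked in place in the last full top picture I viewed, before lowering.

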